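Change over to the wide drawer of the slide cabinet

ROBOT

A 6-joint arm with a two-finger parallel gripper is mounted at the origin on the work surface. World frame = base frame: x ahead of the robot, y to its left, z up, the work surface at z = 0. Lengths are in m, angles in degrees, forces in N, time in s.
With the tool pointing down it reaches from about 0.375 to 0.9 m from the base axis. Payload 3.1 kg.
Tool frame: the origin (TCP) lies between the finger pads; the fingertips stand 19 mm ahead of it and the grasp point (between the pads) is the TCP; z points along the fingers, x is the direction in which the jaws open and shut, and the axes are right-handed (so a half turn about z gives the same grasp; the last joint's range is limited). The gripper opens to 87 mm and grips with 3 to 60 N. Pads are 19 mm wide; open, the fingers measure 117 mm over their backs; the gripper's body (75 mm by 190 mm) begins 51 mm behind the grasp point.
Start: joints at [-86.03, 30.224, 82.088, -0, 67.689, -10.227], TCP at [0.153, -0.606, 0.242] pointing down, gripper open.
Joint ranges: [-176.69, 176.69], [-43.24, 126.21], [12.49, 139.97], [-82, 262], [0, 151.66], [-163.58, 163.58]. Speed limits (degrees/s): [159.86, 159.86, 180, 180, 180, 180].

INTERFACE

Orientations are given as a 3x3 rotation matrix whose columns are the frame's x, y, z axes.
In Python, from rig import read_state, capture, camera_info, hand_in, spot_in, silhouettes gives the robot as it stands.
- The arm moves only by the shell command python3 -m jog 'ROWS'. ROWS is text: rows parted by semicolons, each of 7 numbers parted by spaces: the shift along the tool's x, y, z in m, then the turn, a rotation vector about the tool's x, y, z in degrees, then the opening, from 0 (shut) to 1 (fully open). A call has 1 to 8 rows; each row is the pose to reach, as a shift and turn from the pose commanded when the call began, along the tool's axes at that moment; what a row does not reach only later rows make up. A row lasts 1/8 s, in which the tool goes at most 62.5 mm and 10.7 degrees, less where a joint would pass 70% of its speed; a pose out of reach is approached as far as the arm can. A call with a gripper value outside its range is refused whole. The fingers move at their own pace and stop on an object; the grip force is fixed at half the most. Time passes only in rows, so rows that repeat a pose let the fingers close. It gives the time, the measured TCP pose, the force and the opening at its end, in the units of the state.
- read_state(): the state, without advancing time (a new reading comes with each control period).
- capture(name): name is "side" or "top"; returns (picture, depth): 400x640x3 uint8, red, green, blue; 400x640 float32, m along the optical axis (not along the pixel's ray), 0 where there is no reading.
- camera_info(name): a dict with "vfov" (degrees; the focal length in pixels is half the picture's height over the tangent of half this angle, whatever the lens; pixels are square), "cx", "cy" (the principal point, pixels), "dist" ([k1, k2, p1, p2, k3] as OpenCV has them; the pictures are not rectified), "R" (3x3) and "t" (3): a world point X has camera coordinates R X + t. Camera axes: x right, y down, z forward; pixel columns grow to the right and rows downward; lengths in m; the calibration is good to about 2 mm. A picture is of the moment at which its call begins. camera_info takes no time and is no camera call.
- hand_in(): hands the job in, once; it reports no verdict.
Trained networks look in the newest picture that a camera, given by its name, has taken for a name from the list of things; names that differ only in an ending like _2 or _b are one class to them, and where a whole thing is asked for, a point or a joint stands for the part that bears it (a point fixed in the world has none). Each returns a list of dicts, best first, with "score" (0 to 1); they miss things now and then, are a little off and sometimes report something else, mostly with a low value. They report only what shows in the picture. A call takes as long as a camera call.
- spot_in(label, camera): "centre" ([x, y, z] in m, in world coordinates, good to about 4 mm: the middle of the surface that is visible of it).
- silhouettes(label, camera): "region" (400x640 bool, what is visible of it).
The state is a dict: "time_s": time; "joint_positions": joint angles; "qvel": joint speeds; "tau": joint torques, N m; "position": TCP position; "tcp_rot": TCP orientation; "force": force on the tool from outside, world axes, zero at the start; "moment": the same for the moment, N m; "opening": opening from 0.0 (shut) to 1.0 (fully open).
Only numpy, scipy, OpenCV 4.12 (cv2) and the standard library are available. Lean on these libraries where they do the work, as an engineer would, in place of code of your own. Each camera call takes 0.05 s, during which the arm holds its last target.

TASK

One narrow drawer of the microscope-slide cabinet has been left standing out: push it fully home, and only then, because the cabinet may tip with two drawers out, hook a fingertip behind the upturned lip of the one wide drawer and draw it all the way out to its stop. Work gently with the fingertips alone: grip and lift nothing, do not slam the glass slides about, and leave the other drawers shut and everything else where it stands. Finish with the hand clear.

Things in the scene. Friction and masses are not known exactly. Their poses are not given: they have to be found in the camera images.
- module_open: white steel cabinet module, 184 wide x 280 deep x 85 mm high, fixed, with two narrow drawers side by side, one standing out. Three such modules stand touching in a row, in any order. Origin: middle of the lower edge of its front, 30 mm above the table; x points into the cabinet, y to the left as you face its front, z up. Top 115 mm above the table
- module_wide: the same kind of module, 184 x 280 x 85 mm, but with one single wide drawer. Same origin and axes. Fixed
- module_shut: the same kind of module, 184 x 280 x 85 mm, with two narrow drawers, both shut. Same origin and axes. Fixed
- narrow_out (a joint): travel (m) of the narrow drawer that has been left standing out, the +y one of module_open: 0 = home, 0.15 = out at its stop. It slides along the module's -x, on runners that drag with about 2.5 N and hold it where it is left; drawer and slides weigh about 0.6 kg
- narrow_out_lip (a point): middle of the top edge of that drawer's lip, 94 mm above the table; axes as the module's (y along the lip). The pull is a black plastic trough, 60 mm wide: a flat floor 3 mm thick, its upper face 21 mm below the lip's top edge, and an upturned lip 4 mm thick, 24 mm high outside. The gap behind the lip, up to the drawer front, is 40 mm, open above and at both ends
- wide (a joint): travel (m) of the wide drawer: 0 = home, 0.15 = out at its stop; slides along the module's -x, drags with about 2.5 N and stays where it is left; weighs about 0.7 kg with its slides
- wide_lip (a point): middle of the top edge of the wide drawer's lip, moving with the drawer; height, axes and section as narrow_out_lip (lip 4 mm thick, trough floor 21 mm below its top edge, 40 mm clear gap between lip and drawer front), but the trough is 130 mm wide, on a drawer front 180 mm wide and 75 mm high
- narrow_beside (a joint): travel (m) of the other narrow drawer in module_open, 0 = home; it is shut and is to stay shut
- narrow_shut1 (a joint): travel (m) of the +y narrow drawer of module_shut, 0 = home; to stay shut
- narrow_shut2 (a joint): travel (m) of the -y narrow drawer of module_shut, 0 = home; to stay shut
- oil_bottle: amber dropper bottle, 32 mm across, 88 mm high, 50 g, standing on the table in front of the shut narrow drawers of module_shut. Origin under its centre. Leave it
- mailer: white plastic slide mailer 86 x 34 x 22 mm lying on the table left of the cabinet (+y). Origin under its centre. Leave it
- coplin_jar: lidded rectangular glass staining jar 60 x 48 x 107 mm on the table right of the cabinet (-y). Origin under its centre. Leave it
- phone: black phone 150 x 72 x 9 mm lying on the table nearer the robot on the right (-y). Origin under its centre. Leave it
- coverslip_box: small white card box 61 x 61 x 36 mm on the table left of the cabinet (+y). Origin under its centre. Leave it
- plinth: dark steel plinth under the three modules, 30 mm high, 556 mm wide, fixed. Origin on the table at the middle of the cabinet's front; axes as the modules'. A dish and a slide box, up to 36 mm high, stand on the cabinet's top, at least 110 mm back from its front edge, and do not move

How it is judged:
By the outcome, as a careful person would: the job done as asked, in the order asked, and still so for the second after the job is handed in, with the robot touching nothing.
It also fails if it takes over 58 s, if anything falls off the work surface, if the arm or the gripper's body presses on something with over 40 N, if the wrist force passes 120 N, or if a joint passes its speed limit or range.

## Working session

There is one attempt and no reset: what is moved stays moved. The work goes in short steps, Python scripts to look and compute and a shell command to move; the robot and the scene stay as the last step left them, time stands still between calls to the robot, and variables do not carry over. Pictures are saved under pics/ and viewed, and the job is handed in when it is done.

```bash
mkdir -p pics; ls
python3 - <<'E'
from rig import *
import cv2,numpy as np
s=read_state();print(s)
for n in("side","top"):
    p,d=capture(n);cv2.imwrite(f"pics/{n}0.png",p[:,:,::-1]);np.save(f"pics/{n}0.npy",d)
    print(n,camera_info(n))
    for l in["narrow_out_lip","wide_lip","module_open","module_wide","module_shut","oil_bottle","plinth","coplin_jar","phone"]:
        print(l,[(np.round(r["centre"],3).tolist(),round(r["score"],2)) for r in spot_in(l,n)][:3])
E
```

```text
pics
{'time_s': 0.0, 'joint_positions': array([-8.60305401e+01,  3.02791766e+01,  8.21564455e+01,  8.63844199e-04,
        6.76889148e+01, -1.02275260e+01]), 'qvel': array([-0.03995108, -0.04776498,  0.03638751,  0.03830927, -0.16040949,
       -0.03725985]), 'tau': array([-9.69896359e-05, -4.40046251e+01, -1.76591706e+01,  6.32063462e-02,
        5.84405672e-02, -1.72386826e-04]), 'position': array([ 0.1532667 , -0.60520315,  0.240569  ]), 'tcp_rot': array([[ 2.45250677e-01, -9.69459688e-01, -1.36550557e-04],
       [-9.69457343e-01, -2.45250389e-01,  2.16932852e-03],
       [-2.13656562e-03, -3.99649347e-04, -9.99997638e-01]]), 'force': array([-0.20843205, -0.56423635,  0.19529833]), 'moment': array([ 0.00929408, -0.02321254, -0.04771642]), 'opening': 0.9984020083397467}
side {'vfov': 45.904556437279034, 'cx': 318.2370918600674, 'cy': 194.39759138393185, 'dist': array([-0.04892593,  0.        ,  0.        ,  0.        ,  0.        ]), 'R': array([[-9.93595760e-01, -1.12993206e-01,  7.57076677e-06],
       [-6.97862988e-02,  6.13606944e-01, -7.86521704e-01],
       [ 8.88669638e-02,
[... 740 characters left out ...]
 0.        ,  0.        ,  0.        ,  0.        ]), 'R': array([[-0.00563892, -0.99974208, -0.02199966],
       [-0.99196806,  0.00837239, -0.12621123],
       [ 0.12636287,  0.02111126, -0.99175942]]), 't': array([-0.00254544,  0.50546242,  1.13728124])}
narrow_out_lip [([0.585, 0.009, 0.069], 0.94)]
wide_lip [([0.6, 0.152, 0.07], 0.85)]
module_open [([0.72, -0.003, 0.111], 0.76)]
module_wide [([0.725, 0.169, 0.117], 0.79), ([0.538, -0.235, 0.045], 0.73)]
module_shut [([0.742, -0.202, 0.115], 0.64)]
oil_bottle [([0.594, 0.01, 0.069], 0.74), ([0.65, -0.162, 0.074], 0.58), ([0.602, 0.15, 0.071], 0.44)]
plinth []
coplin_jar [([0.515, -0.423, 0.1], 0.87)]
phone [([0.35, -0.454, 0.011], 0.76)]
```

View pics/side0.png

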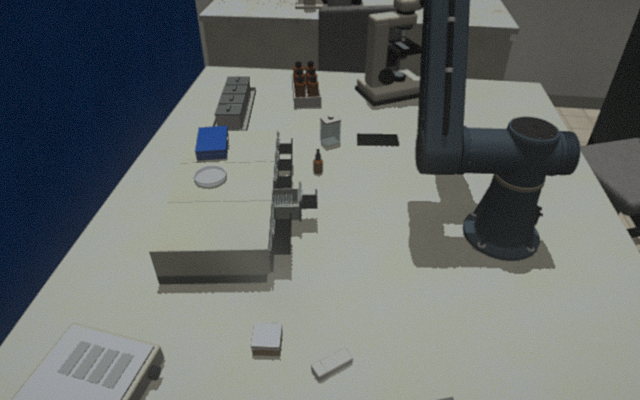

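View pics/top0.png

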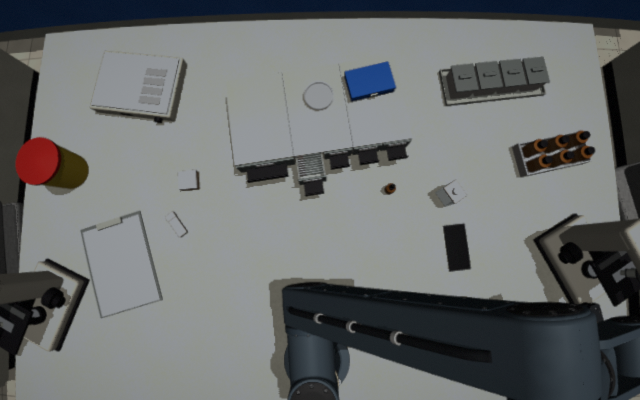

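```bash
cat > h.py <<'E'
from rig import *
import cv2,numpy as np
def world(n,d):
    c=camera_info(n);f=200/np.tan(np.radians(c["vfov"]/2));K=np.array([[f,0,c["cx"]],[0,f,c["cy"]],[0,0,1]])
    u,v=np.meshgrid(np.arange(640.),np.arange(400.))
    q=cv2.undistortPoints(np.stack([u.ravel(),v.ravel()],1)[:,None],K,c["dist"])[:,0]
    P=np.c_[q,np.ones(len(q))]*d.ravel()[:,None]
    return ((P-c["t"])@c["R"]).reshape(400,640,3)
E
python3 - <<'E'
from h import *
d=np.load("pics/top0.npy");W=world("top",d)
p=cv2.imread("pics/top0.png")
cv2.imwrite("pics/topz.png",cv2.resize(p[60:220,210:430],None,fx=3.6,fy=3.6,interpolation=cv2.INTER_NEAREST))
x,y,z=W[...,0],W[...,1],W[...,2]
# front edge
m=(abs(z-.115)<.006)&(x>.55)&(x<1)&(abs(y)<.4)
print(np.median(z[m]))
E=[]
for c in range(236,408):
    r=np.where(m[60:220,c])[0]
    if len(r): E.append(W[60+r.max(),c])
E=np.array(E)
for i in range(3):
    a=np.polyfit(E[:,1],E[:,0],1);res=E[:,0]-np.polyval(a,E[:,1]);E=E[abs(res)<.004]
print("front x=",a,"yaw",np.degrees(np.arctan(-a[0])),len(E),E[:,1].min(),E[:,1].max())
th=np.arctan(-a[0]);xi=np.array([np.cos(th),np.sin(th)]);yi=np.array([-np.sin(th),np.cos(th)])
o=np.array([a[1],0])
S=(W[...,:2]-o);X=S@xi;Y=S@yi
np.savez("pics/f.npz",th=th,o=o)
mm=m&(abs(z-.115)<.004)
print("Yrange",np.percentile(Y[mm],[0.2,1,99,99.8]))
# in front
k=(X<-.008)&(X>-.25)&(abs(Y)<.35)&(z>.03)
import collections
for r in range(135,205,3):
    print(r,[(c,round(X[r,c]*1000),round(Y[r,c]*1000),round(z[r,c]*1000)) for c in range(236,412,6) if k[r,c]])
E
```

```text
0.1143620772832685
front x= [-1.33529181  0.33530847] yaw 53.17046092294881 1 -0.2511125047115775 -0.2511125047115775
Yrange [-0.63754602 -0.61639355 -0.10002821 -0.07989972]
135 []
138 []
141 []
144 []
147 []
150 []
153 []
156 [(350, -11, -36, 1192)]
159 []
162 []
165 []
168 []
171 []
174 []
177 []
180 []
183 [(344, -11, -36, 1192), (392, -64, -323, 40)]
186 [(386, -54, -303, 45), (392, -67, -304, 84)]
189 [(386, -59, -296, 41), (392, -74, -302, 64)]
192 [(392, -81, -300, 36)]
195 []
198 []
201 []
204 []<stdin>:15: RankWarning: Polyfit may be poorly conditioned
<stdin>:15: RankWarning: Polyfit may be poorly conditioned
```

View pics/topz.png

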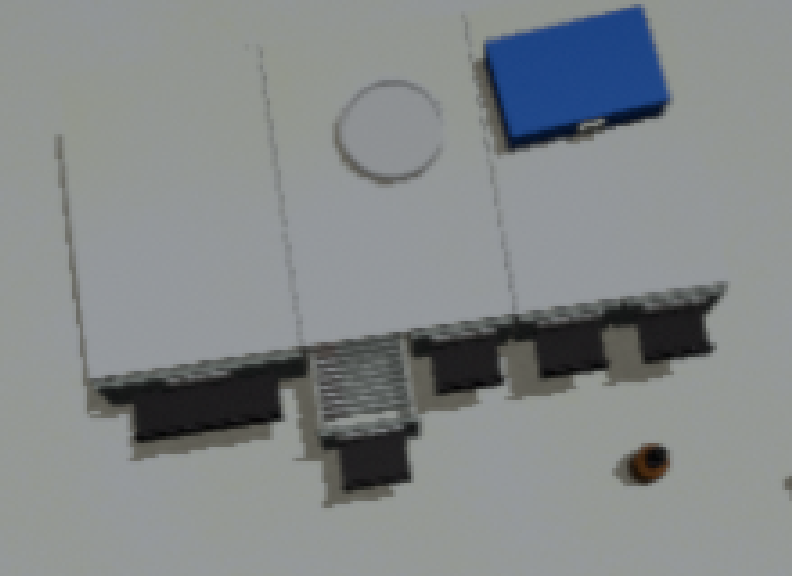

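```bash
cat >> h.py <<'E'
def pl(n,pts,z):
    c=camera_info(n);f=200/np.tan(np.radians(c["vfov"]/2));K=np.array([[f,0,c["cx"]],[0,f,c["cy"]],[0,0,1]])
    q=cv2.undistortPoints(np.array(pts,float)[:,None],K,c["dist"])[:,0]
    D=np.c_[q,np.ones(len(q))]@c["R"];C=-c["R"].T@c["t"]
    return C+D*((z-C[2])/D[:,2])[:,None]
E
python3 - <<'E'
from h import *
Z=lambda a:[(u/3.6+210-.4,v/3.6+60-.4) for u,v in a]
e=pl("top",Z([(90,378),(299,347),(513,316),(725,286)]),.115)
print("edge",e.round(4).tolist())
print(np.linalg.norm(np.diff(e,axis=0),axis=1))
print("wide lip",pl("top",Z([(134,440),(281,418)]),.094).round(4).tolist())
print("nar lip",pl("top",Z([(345,488),(411,480)]),.094).round(4).tolist())
print("beside lip",pl("top",Z([(438,392),(502,384)]),.094).round(4).tolist())
print("front nar",pl("top",Z([(323,436),(420,423)]),.11).round(4).tolist())
print("joint lines back",pl("top",Z([(260,45),(464,15)]),.115).round(4).tolist())
d=np.load("pics/top0.npy");W=world("top",d)
x,y,z=W[...,0],W[...,1],W[...,2]
print((d==0).mean())
for c in (270,313):
  for r in range(155,200,2): print(c,r,W[r,c].round(3))
E
```

```text
edge [[0.6046, 0.2466, 0.115], [0.6291, 0.0684, 0.115], [0.6541, -0.113, 0.115], [0.679, -0.294, 0.115]]
[0.17985375 0.18309839 0.18276019]
wide lip [[0.5544, 0.2123, 0.094], [0.5722, 0.0856, 0.094]]
nar lip [[0.5112, 0.0307, 0.094], [0.5175, -0.0254, 0.094]]
beside lip [[0.5935, -0.0491, 0.094], [0.6, -0.104, 0.094]]
front nar [[0.5533, 0.0483, 0.11], [0.5636, -0.0334, 0.11]]
joint lines back [[0.9036, 0.1045, 0.115], [0.9289, -0.0756, 0.115]]
0.00408984375
270 155 [0.634 0.138 0.113]
270 157 [0.627 0.138 0.113]
270 159 [0.621 0.138 0.112]
270 161 [0.616 0.139 0.109]
270 163 [0.61  0.139 0.106]
270 165 [0.611 0.144 0.075]
270 167 [0.606 0.145 0.069]
270 169 [0.598 0.143 0.076]
270 171 [0.592 0.144 0.074]
270 173 [0.586 0.144 0.072]
270 175 [0.578 0.143 0.078]
270 177 [0.569 0.14  0.094]
270 179 [0.566 0.143 0.073]
270 181 [0.573 0.154 0.003]
270 183 [0.566 0.154 0.001]
270 185 [ 0.56   0.155 -0.001]
270 187 [0.552 0.154 0.003]
270 189 [ 0.546  0.155 -0.002]
270 191 [0.539 0.154 0.   ]
270 193 [ 0.533  0.154 -0.   ]
270 195 [ 0.526  0.155 -0.002]
270 197 [0.519 0.153 0.005]
270 199 [ 0.513  0.154 -0.001]
313 155 [0.648 0.009 0.049]
313 157 [0.64  0.008 0.055]
313 159 [0.632 0.008 0.06 ]
313 161 [0.625 0.008 0.062]
313 163 [0.618 0.008 0.066]
313 165 [0.61  0.008 0.071]
313 167 [0.604 0.008 0.069]
313 169 [0.603 0.009 0.046]
313 171 [0.594 0.009 0.055]
313 173 [0.587 0.009 0.057]
313 175 [0.584 0.009 0.04 ]
313 177 [0.564 0.007 0.109]
313 179 [0.559 0.007 0.106]
313 181 [0.558 0.008 0.075]
313 183 [0.552 0.008 0.073]
313 185 [0.547 0.008 0.07 ]
313 187 [0.539 0.008 0.076]
313 189 [0.533 0.008 0.073]
313 191 [0.527 0.008 0.072]
313 193 [0.517 0.007 0.096]
313 195 [ 0.525  0.011 -0.004]
313 197 [ 0.518  0.011 -0.   ]
313 199 [0.511 0.011 0.   ]
```

```bash
cat >> h.py <<'E'
from scipy.spatial.transform import Rotation as Ro
TH=np.arctan2(.0744,.5406);XI=np.array([np.cos(TH),np.sin(TH),0]);YI=np.array([-np.sin(TH),np.cos(TH),0])
RT=np.c_[-YI,-XI,[0,0,-1]]  # target orientation
def go(p):
    s=read_state();R=s["tcp_rot"];print("t",s["time_s"],"pos",s["position"].round(4),"F",s["force"].round(1),"shift",(R.T@(np.array(p)-s["position"])).round(4),"rot",np.degrees(Ro.from_matrix(R.T@RT).as_rotvec()).round(2))
E
python3 - <<'E'
from h import *
print(RT,np.linalg.det(RT));go([.465,-.004,.24])
E
```

```text
[[ 0.13633974 -0.99066214  0.        ]
 [-0.99066214 -0.13633974  0.        ]
 [-0.         -0.         -1.        ]] 1.0
t 1.0 pos [ 0.1533 -0.6059  0.2416] F [-0.6  0.4  0.4] shift [-0.507  -0.4498  0.0016] rot [-0.   -0.    6.36]
```

```bash
python3 -m jog '-0.03 -0.027 0 0 0 0 0;-0.06 -0.053 0 0 0 1 0;-0.095 -0.084 0 0 0 2 0;-0.13 -0.115 0 0 0 3 0;-0.165 -0.146 0 0 0 4 0;-0.2 -0.177 0 0 0 5 0;-0.23 -0.204 0 0 0 6 0;-0.254 -0.225 0 0 0 6.36 0'; python3 -c "
from h import *
go([.465,-.004,.24])"
```

```text
time_s: 2.0
position: [0.3097, -0.3029, 0.2418]
tcp_rot: [[0.137, -0.991, 0.0], [-0.991, -0.137, -0.0], [0.0, -0.0, -1.0]]
force: [1.0, 0.3, 0.9]
opening: 0.173
t 2.0 pos [ 0.3097 -0.3029  0.2418] F [1.  0.3 0.9] shift [-0.2749 -0.1947  0.0018] rot [-0.02 -0.01  0.02]
```

```bash
python3 -m jog '-0.03 -0.022 0 0 0 0 0;-0.07 -0.05 0 0 0 0 0;-0.11 -0.078 0 0 0 0 0;-0.15 -0.106 0 0 0 0 0;-0.19 -0.135 0 0 0 0 0;-0.23 -0.163 0 0 0 0 0;-0.26 -0.184 0 0 0 0 0;-0.275 -0.195 0 0 0 0 0'
python3 - <<'E'
from h import *
go([.465,-.004,.10])
for n in("side","top"):
    p,d=capture(n);cv2.imwrite(f"pics/{n}1.png",p[:,:,::-1])
cv2.imwrite("pics/s1z.png",cv2.resize(cv2.imread("pics/side1.png")[110:280,180:400],None,fx=3.6,fy=3.5))
E
```

```text
time_s: 3.0
position: [0.4656, -0.0036, 0.2418]
tcp_rot: [[0.139, -0.99, 0.001], [-0.99, -0.139, -0.0], [0.0, -0.001, -1.0]]
force: [-0.3, -0.6, 0.5]
opening: 0.003
t 3.0 pos [ 0.4656 -0.0036  0.2418] F [-0.3 -0.6  0.5] shift [0.0003 0.0007 0.1418] rot [-0.04 -0.01  0.14]
```

View pics/s1z.png

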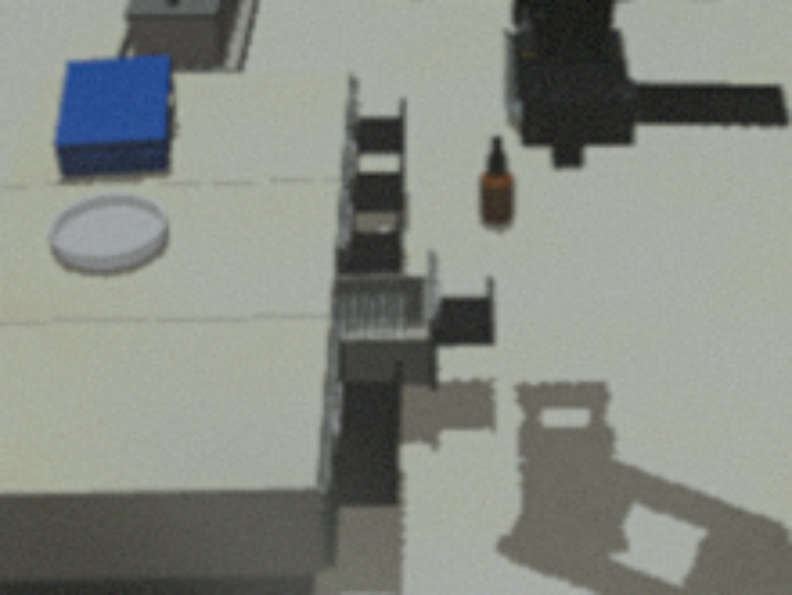

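View pics/top1.png

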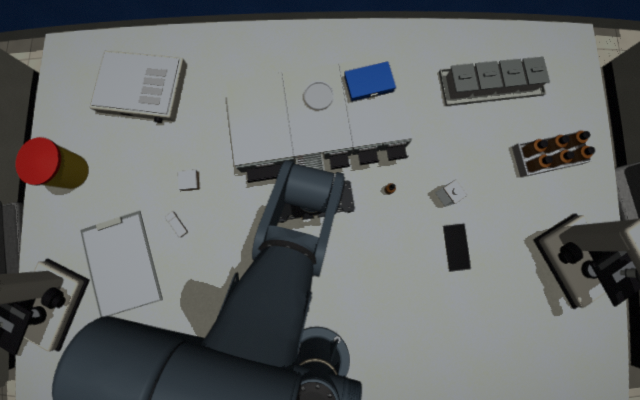

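```bash
python3 -m jog '0 0 0.03 0 0 0 0;0 0 0.06 0 0 0 0;0 0 0.09 0 0 0 0;0 0 0.12 0 0 0 0;0 0 0.14 0 0 0 0;0 0 0.148 0 0 0 0;0 -0.012 0.148 0 0 0 0;0 -0.024 0.148 0 0 0 0'; python3 -m jog '0 -0.004 0 0 0 0 0;0 -0.008 0 0 0 0 0;0 -0.012 0 0 0 0 0;0 -0.016 0 0 0 0 0;0 -0.020 0 0 0 0 0'; python3 -c "
from h import *
go([.465,-.004,.10])
p,d=capture('side');cv2.imwrite('pics/s2z.png',cv2.resize(p[110:280,180:400,::-1],None,fx=3.6,fy=3.5))"
```

```text
time_s: 4.1
position: [0.4905, -0.0025, 0.0944]
tcp_rot: [[0.136, -0.991, 0.003], [-0.991, -0.136, -0.001], [0.001, -0.003, -1.0]]
force: [-0.1, -0.6, -0.1]
opening: 0.005
time_s: 4.72
position: [0.5081, 0.0006, 0.0935]
tcp_rot: [[0.137, -0.991, -0.001], [-0.991, -0.137, 0.0], [-0.0, 0.001, -1.0]]
force: [-2.3, -2.6, 1.5]
opening: 0.008
t 4.725 pos [0.5081 0.0006 0.0935] F [-2.3 -2.6  1.5] shift [-0.0013  0.0433 -0.0064] rot [0.08 0.01 0.02]
```

View pics/s2z.png

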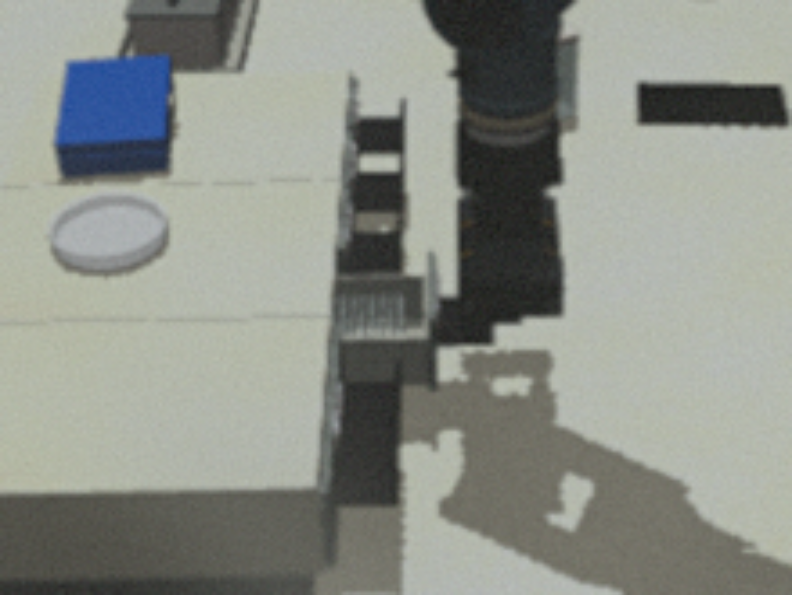

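```bash
for i in 1; do python3 -m jog '0 -0.005 0 0 0 0 0;0 -0.01 0 0 0 0 0;0 -0.015 0 0 0 0 0;0 -0.02 0 0 0 0 0;0 -0.025 0 0 0 0 0;0 -0.03 0 0 0 0 0;0 -0.035 0 0 0 0 0;0 -0.04 0 0 0 0 0'; done;  python3 -m jog '0 -0.004 0 0 0 0 0;0 -0.008 0 0 0 0 0;0 -0.012 0 0 0 0 0'; python3 -c "
from h import *
go([.465,-.004,.10])
p,d=capture('side');cv2.imwrite('pics/s3z.png',cv2.resize(p[110:280,180:400,::-1],None,fx=3.6,fy=3.5))"
```

```text
time_s: 5.78
position: [0.5483, 0.0062, 0.0935]
tcp_rot: [[0.136, -0.991, -0.0], [-0.991, -0.136, 0.0], [-0.0, 0.0, -1.0]]
force: [-3.5, 1.4, -1.4]
opening: 0.009
time_s: 6.15
position: [0.5601, 0.0077, 0.0935]
tcp_rot: [[0.136, -0.991, -0.0], [-0.991, -0.136, 0.0], [-0.0, 0.0, -1.0]]
force: [-1.7, 1.4, -1.3]
opening: 0.003
t 6.15 pos [0.5601 0.0077 0.0935] F [-1.7  1.4 -1.3] shift [-0.0014  0.0958 -0.0065] rot [ 0.01  0.   -0.  ]
```

View pics/s3z.png

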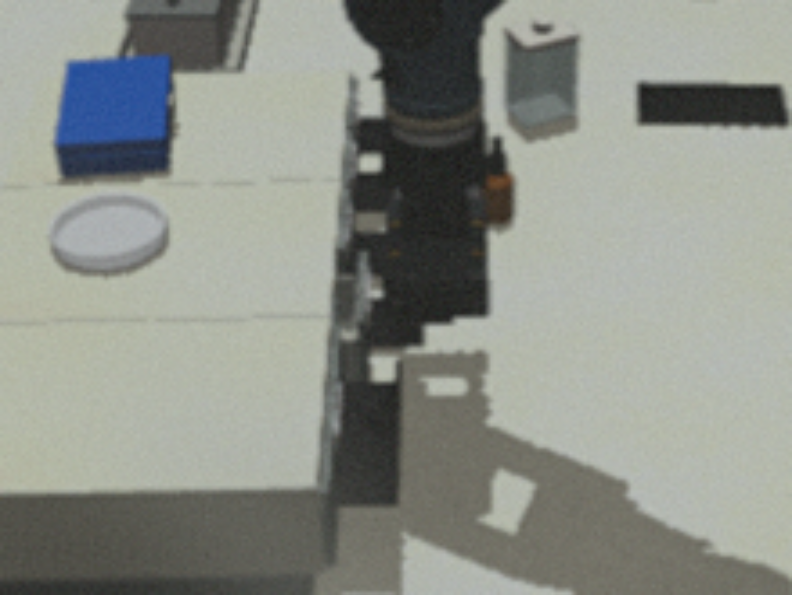

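```bash
python3 -m jog '0 -0.002 0 0 0 0 0;0 -0.004 0 0 0 0 0;0 -0.006 0 0 0 0 0;0 -0.008 0 0 0 0 0;0 -0.010 0 0 0 0 0;0 -0.012 0 0 0 0 0;0 -0.014 0 0 0 0 0'; python3 -m jog '0 -0.001 0 0 0 0 0;0 -0.002 0 0 0 0 0'; python3 -m jog '0 -0.001 0 0 0 0 0;0 -0.002 0 0 0 0 0'
```

```text
time_s: 7.08
position: [0.5741, 0.0095, 0.0937]
tcp_rot: [[0.136, -0.991, 0.0], [-0.991, -0.136, -0.0], [0.0, -0.0, -1.0]]
force: [-2.5, -0.7, 1.0]
opening: 0.005
time_s: 7.32
position: [0.576, 0.0097, 0.0936]
tcp_rot: [[0.136, -0.991, 0.0], [-0.991, -0.136, -0.0], [0.0, -0.0, -1.0]]
force: [-3.0, -1.2, 0.6]
opening: 0.006
time_s: 7.58
position: [0.5779, 0.01, 0.0936]
tcp_rot: [[0.136, -0.991, 0.0], [-0.991, -0.136, -0.0], [0.0, -0.0, -1.0]]
force: [-1.3, -0.8, 1.5]
opening: 0.005
```

```bash
python3 -m jog '0 -0.001 0 0 0 0 0;0 -0.002 0 0 0 0 0'; python3 -m jog '0 -0.001 0 0 0 0 0;0 -0.002 0 0 0 0 0;0 -0.002 0 0 0 0 0';python3 -c "
from h import *
go([.465,-.004,.10])
p,d=capture('side');cv2.imwrite('pics/s4z.png',cv2.resize(p[150:260,250:350,::-1],None,fx=5.4,fy=5.4))"
```

```text
time_s: 7.82
position: [0.5787, 0.0103, 0.0935]
tcp_rot: [[0.137, -0.991, -0.003], [-0.991, -0.137, -0.0], [-0.0, 0.003, -1.0]]
force: [-6.5, -2.5, 3.1]
opening: 0.006
time_s: 8.2
position: [0.5787, 0.0105, 0.0932]
tcp_rot: [[0.137, -0.991, -0.007], [-0.991, -0.137, -0.0], [-0.001, 0.007, -1.0]]
force: [-8.1, -3.7, 5.2]
opening: 0.007
t 8.2 pos [0.5787 0.0105 0.0932] F [-8.1 -3.7  5.2] shift [-0.0013  0.1146 -0.006 ] rot [0.4  0.04 0.05]
```

View pics/s4z.png

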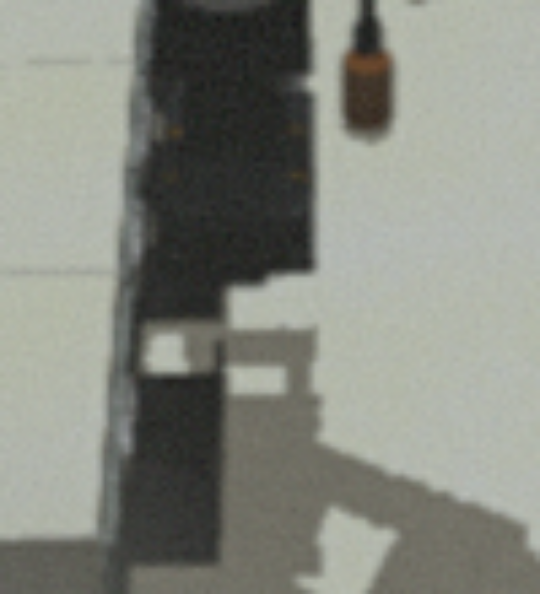

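```bash
python3 -m jog '0 0.006 0 0 0 0 0;0 0.014 0 0 0 0 0;0 0.024 0 0 0 0 0;0 0.034 0 0 0 0 0;0 0.034 -0.025 0 0 0 0;0 0.034 -0.055 0 0 0 0;0 0.034 -0.08 0 0 0 0'; python3 -m jog '-0.02 0 -0.01 0 0 0 0;-0.05 0 -0.03 0 0 0 0;-0.08 0 -0.04 0 0 0 0;-0.11 0 -0.05 0 0 0 0;-0.13 0 -0.05 0 0 0 0;-0.138 0 -0.05 0 0 0 0';python3 - <<'E'
from h import *
s=read_state();h0=np.array([.5787,.0105,0])
w=h0+.138*YI+.032*XI; w[2]=.14; print(w);go(w)
for n in("side","top"):
    p,d=capture(n);cv2.imwrite(f"pics/{n}5.png",p[:,:,::-1])
cv2.imwrite("pics/s5z.png",cv2.resize(cv2.imread("pics/side5.png")[110:280,180:400],None,fx=3.6,fy=3.5))
cv2.imwrite("pics/t5z.png",cv2.resize(cv2.imread("pics/top5.png")[60:220,210:430],None,fx=3.6,fy=3.6))
for n in("side","top"):print([(np.round(r["centre"],3),r["score"]) for r in spot_in("narrow_out_lip",n)])
E
```

```text
time_s: 9.12
position: [0.5477, 0.006, 0.1745]
tcp_rot: [[0.136, -0.991, 0.001], [-0.991, -0.136, 0.0], [0.0, -0.001, -1.0]]
force: [-0.2, -0.9, -1.0]
opening: 0.007
time_s: 9.88
position: [0.5281, 0.1442, 0.2228]
tcp_rot: [[0.138, -0.99, -0.002], [-0.99, -0.138, -0.0], [-0.0, 0.002, -1.0]]
force: [-1.4, 0.4, -0.1]
opening: 0.004
[0.5915863  0.15157425 0.14      ]
t 9.875 pos [0.5281 0.1442 0.2228] F [-1.4  0.4 -0.1] shift [ 0.0015 -0.064   0.0827] rot [0.09 0.01 0.11]
[(array([0.618, 0.02 , 0.071]), 0.74), (array([0.572, 0.434, 0.035]), 0.33)]
[(array([0.606, 0.123, 0.068]), 0.74), (array([0.622, 0.017, 0.07 ]), 0.7), (array([ 0.537, -0.234,  0.043]), 0.57)]
```

View pics/s5z.png

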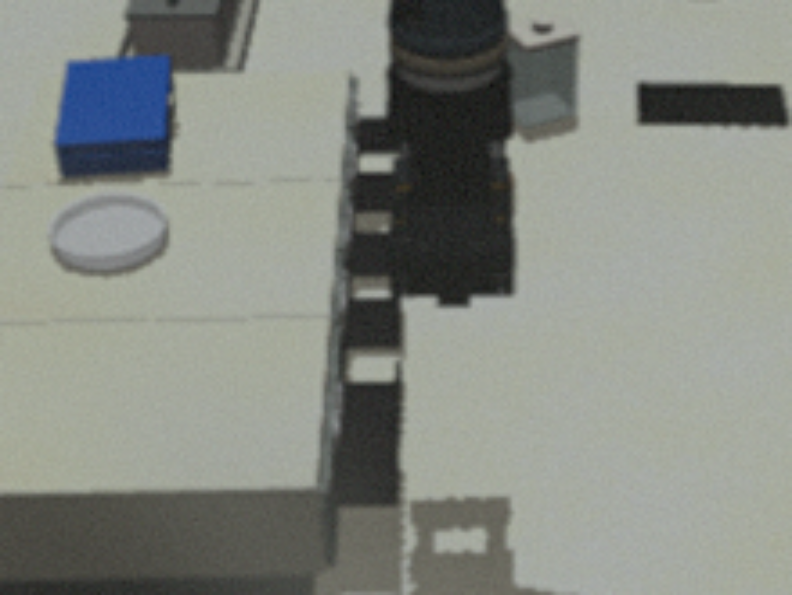

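View pics/t5z.png

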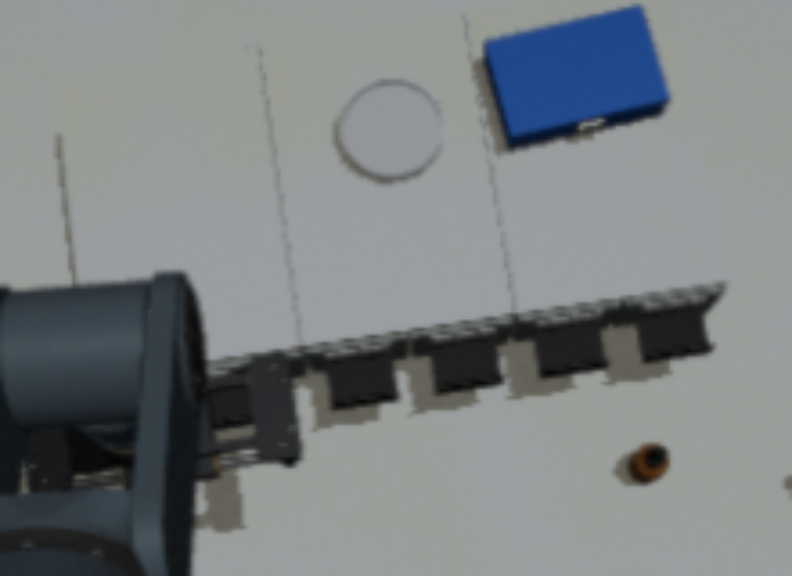

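```bash
python3 -m jog '0 -0.015 0 0 0 0 0;0.001 -0.035 0 0 0 0 0;0.0015 -0.055 0.01 0 0 0.1 0;0.0015 -0.0625 0.03 0 0 0.1 0;0.0015 -0.0625 0.055 0 0 0.1 0;0.0015 -0.0625 0.08 0 0 0.1 0;0.0015 -0.0625 0.09 0 0 0.1 0;0.0015 -0.0625 0.09 0 0 0.1 0'; python3 -c "
from h import *
go([.590,.1514,.1])
p,d=capture('side');cv2.imwrite('pics/s6z.png',cv2.resize(p[150:260,250:350,::-1],None,fx=5.4,fy=5.4))"
```

```text
time_s: 11.08
position: [0.5908, 0.1495, 0.1324]
tcp_rot: [[0.134, -0.991, -0.002], [-0.991, -0.134, -0.0], [-0.0, 0.002, -1.0]]
force: [-0.3, 0.3, -0.1]
opening: 0.008
t 11.075 pos [0.5908 0.1495 0.1324] F [-0.3  0.3 -0.1] shift [-0.002   0.0004  0.0324] rot [ 0.14  0.01 -0.12]
```

View pics/s6z.png

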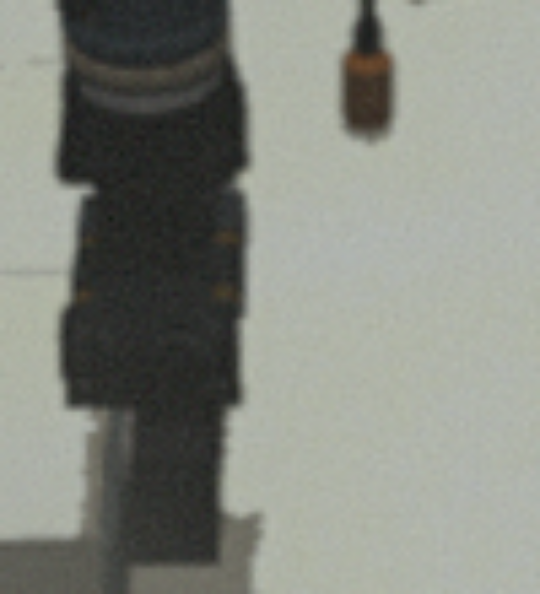

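```bash
python3 -m jog '-0.001 0 0.008 0 0 -0.1 0;-0.001 0 0.016 0 0 -0.1 0;-0.001 0 0.022 0 0 -0.1 0'; python3 -m jog '0 0 0.005 0 0 0 0;0 0 0.01 0 0 0 0;0 0 0.01 0 0 0 0'
```

```text
time_s: 11.5
position: [0.5911, 0.1508, 0.1112]
tcp_rot: [[0.136, -0.991, -0.0], [-0.991, -0.136, -0.0], [0.0, 0.0, -1.0]]
force: [-0.1, -1.1, -1.0]
opening: 0.005
time_s: 11.88
position: [0.5909, 0.1507, 0.101]
tcp_rot: [[0.136, -0.991, -0.001], [-0.991, -0.136, -0.0], [-0.0, 0.001, -1.0]]
force: [1.3, 0.1, -0.8]
opening: 0.003
```

```bash
python3 -m jog '0 0.002 0.002 0 0 0 0;0 0.004 0.002 0 0 0 0;0 0.006 0.002 0 0 0 0;0 0.008 0.002 0 0 0 0;0 0.010 0.002 0 0 0 0;0 0.012 0.002 0 0 0 0;0 0.015 0.002 0 0 0 0;0 0.018 0.002 0 0 0 0';python3 -c "
from h import *
p,d=capture('side');cv2.imwrite('pics/s7z.png',cv2.resize(p[150:260,250:350,::-1],None,fx=5.4,fy=5.4))"
```

```text
time_s: 12.88
position: [0.5736, 0.1483, 0.0998]
tcp_rot: [[0.136, -0.991, 0.001], [-0.991, -0.136, 0.0], [0.0, -0.001, -1.0]]
force: [3.0, 0.7, -0.2]
opening: 0.01
```

View pics/s7z.png

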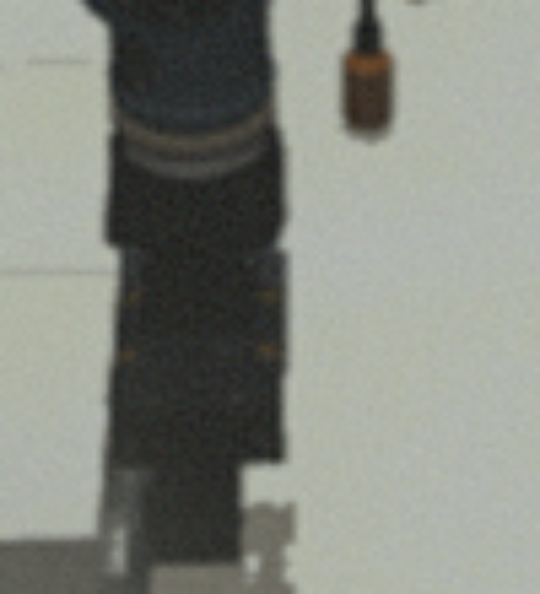

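```bash
python3 -m jog '0 0.004 0 0 0 0 0;0 0.009 0 0 0 0 0;0 0.014 0 0 0 0 0;0 0.019 0 0 0 0 0;0 0.024 0 0 0 0 0;0 0.029 0 0 0 0 0;0 0.034 0 0 0 0 0;0 0.039 0 0 0 0 0'; python3 -m jog '0 0.005 0 0 0 0 0;0 0.01 0 0 0 0 0;0 0.015 0 0 0 0 0;0 0.02 0 0 0 0 0;0 0.025 0 0 0 0 0;0 0.03 0 0 0 0 0;0 0.035 0 0 0 0 0;0 0.039 0 0 0 0 0';python3 -c "
from h import *
go([.590,.1514,.1])
p,d=capture('side');cv2.imwrite('pics/s8z.png',cv2.resize(p[110:280,180:400,::-1],None,fx=3.6,fy=3.5))"
```

```text
time_s: 13.92
position: [0.5345, 0.1429, 0.0996]
tcp_rot: [[0.136, -0.991, 0.0], [-0.991, -0.136, -0.0], [0.0, -0.0, -1.0]]
force: [3.1, -0.3, 1.7]
opening: 0.006
time_s: 14.92
position: [0.4956, 0.1376, 0.0995]
tcp_rot: [[0.136, -0.991, -0.0], [-0.991, -0.136, 0.0], [-0.0, 0.0, -1.0]]
force: [2.7, -1.1, -0.6]
opening: 0.004
t 14.925 pos [0.4956 0.1376 0.0995] F [ 2.7 -1.1 -0.6] shift [-0.0008 -0.0954 -0.0005] rot [ 0.02  0.   -0.  ]
```

View pics/s8z.png

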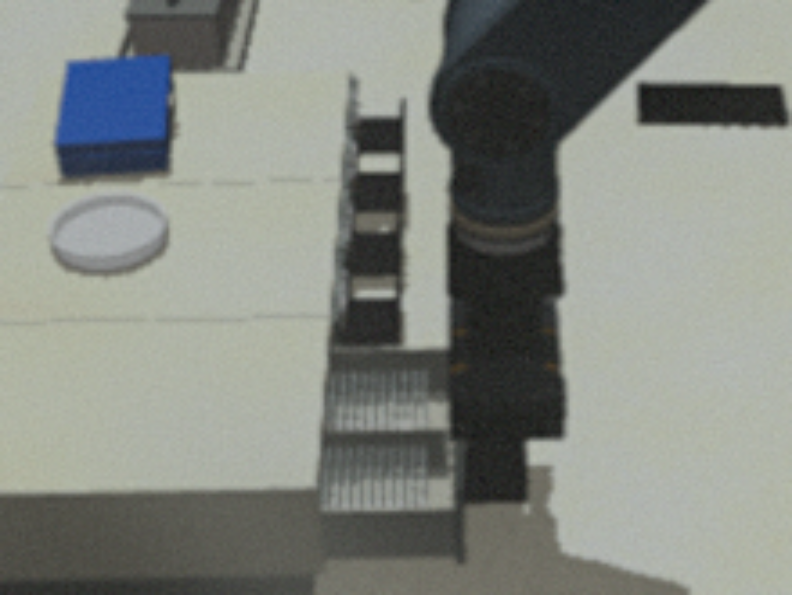

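```bash
python3 -m jog '0 0.005 0 0 0 0 0;0 0.01 0 0 0 0 0;0 0.015 0 0 0 0 0;0 0.02 0 0 0 0 0;0 0.025 0 0 0 0 0;0 0.03 0 0 0 0 0;0 0.035 0 0 0 0 0;0 0.04 0 0 0 0 0'; python3 -m jog '0 0.003 0 0 0 0 0;0 0.006 0 0 0 0 0;0 0.009 0 0 0 0 0;0 0.012 0 0 0 0 0;0 0.014 0 0 0 0 0;0 0.016 0 0 0 0 0'; python3 -m jog '0 0.0015 0 0 0 0 0;0 0.003 0 0 0 0 0'
```

```text
time_s: 15.98
position: [0.4562, 0.1321, 0.0995]
tcp_rot: [[0.136, -0.991, 0.0], [-0.991, -0.136, -0.0], [0.0, -0.0, -1.0]]
force: [2.6, -0.4, -1.9]
opening: 0.005
time_s: 16.73
position: [0.4406, 0.13, 0.0996]
tcp_rot: [[0.136, -0.991, 0.0], [-0.991, -0.136, -0.0], [0.0, -0.0, -1.0]]
force: [3.5, -1.8, -1.5]
opening: 0.006
time_s: 16.98
position: [0.4377, 0.1296, 0.0996]
tcp_rot: [[0.136, -0.991, 0.0], [-0.991, -0.136, -0.0], [0.0, -0.0, -1.0]]
force: [2.7, -1.8, -1.1]
opening: 0.007
```

```bash
python3 -m jog '0 0.001 0 0 0 0 0;0 0.002 0 0 0 0 0;0 0.003 0 0 0 0 0'; python3 -m jog '0 0.001 0 0 0 0 0;0 0.002 0 0 0 0 0'; python3 -m jog '0 0.001 0 0 0 0 0;0 0.002 0 0 0 0 0'
```

```text
time_s: 17.35
position: [0.4362, 0.1294, 0.0997]
tcp_rot: [[0.136, -0.991, 0.003], [-0.991, -0.136, 0.0], [0.0, -0.004, -1.0]]
force: [6.0, 0.3, -4.0]
opening: 0.005
time_s: 17.6
position: [0.4361, 0.1293, 0.0998]
tcp_rot: [[0.136, -0.991, 0.007], [-0.991, -0.136, 0.001], [0.0, -0.008, -1.0]]
force: [7.9, 1.3, -6.4]
opening: 0.001
time_s: 17.85
position: [0.436, 0.1293, 0.0999]
tcp_rot: [[0.135, -0.991, 0.011], [-0.991, -0.135, 0.001], [0.0, -0.012, -1.0]]
force: [10.4, 2.4, -7.3]
opening: 0.006
```

```bash
python3 -m jog '0 -0.003 0 0 0 0 0;0 -0.006 0 0 0 0 0;0 -0.009 0 0 0 0 0;0 -0.013 0 0 0 0 0;0 -0.013 -0.002 0 0 0 0'; python3 -c "
from h import *
go([.590,.1514,.1])"
```

```text
time_s: 18.48
position: [0.443, 0.1305, 0.1014]
tcp_rot: [[0.136, -0.991, -0.002], [-0.991, -0.136, 0.0], [-0.0, 0.002, -1.0]]
force: [0.1, 0.2, 0.2]
opening: 0.008
t 18.475 pos [0.443  0.1305 0.1014] F [0.1 0.2 0.2] shift [-0.0006 -0.1484  0.0012] rot [0.09 0.01 0.  ]
```

```bash
python3 -m jog '0 0 -0.01 0 0 0 0;0 0 -0.03 0 0 0 0;0 0 -0.06 0 0 0 0;0 0 -0.09 0 0 0 0;0 0 -0.12 0 0 0 0;0 0 -0.15 0 0 0 0;0.02 0 -0.16 0 0 0 0;0.05 0 -0.16 0 0 0 0'; python3 -m jog '0.03 0 0 0 0 0 0;0.07 0 0 0 0 0 0;0.11 0 0 0 0 0 0;0.15 0 0 0 0 0 0;0.19 0 0 0 0 0 0;0.23 0 0 0 0 0 0;0.26 0 0 0 0 0 0;0.27 0 0 0 0 0 0';python3 - <<'E'
from h import *
go([.465,-.004,.24])
for n in("side","top"):
    p,d=capture(n);cv2.imwrite(f"pics/{n}9.png",p[:,:,::-1])
cv2.imwrite("pics/s9z.png",cv2.resize(cv2.imread("pics/side9.png")[110:280,180:400],None,fx=3.6,fy=3.5))
cv2.imwrite("pics/t9z.png",cv2.resize(cv2.imread("pics/top9.png")[60:220,210:430],None,fx=3.6,fy=3.6))
E
```

```text
time_s: 19.48
position: [0.4505, 0.081, 0.2634]
tcp_rot: [[0.138, -0.99, 0.003], [-0.99, -0.138, -0.0], [0.0, -0.003, -1.0]]
force: [0.6, -0.4, 0.6]
opening: 0.005
time_s: 20.48
position: [0.4871, -0.1879, 0.262]
tcp_rot: [[0.134, -0.991, 0.0], [-0.991, -0.134, -0.0], [0.0, -0.0, -1.0]]
force: [-0.6, 0.3, -0.7]
opening: 0.011
t 20.475 pos [ 0.4871 -0.1879  0.262 ] F [-0.6  0.3 -0.7] shift [-0.1852 -0.0028  0.0219] rot [-0.02 -0.01 -0.12]
```

View pics/s9z.png

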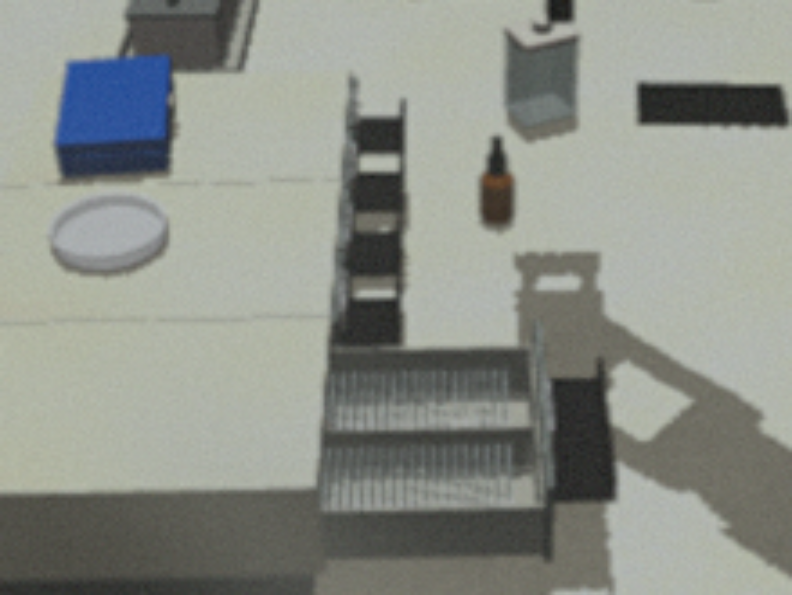

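View pics/t9z.png

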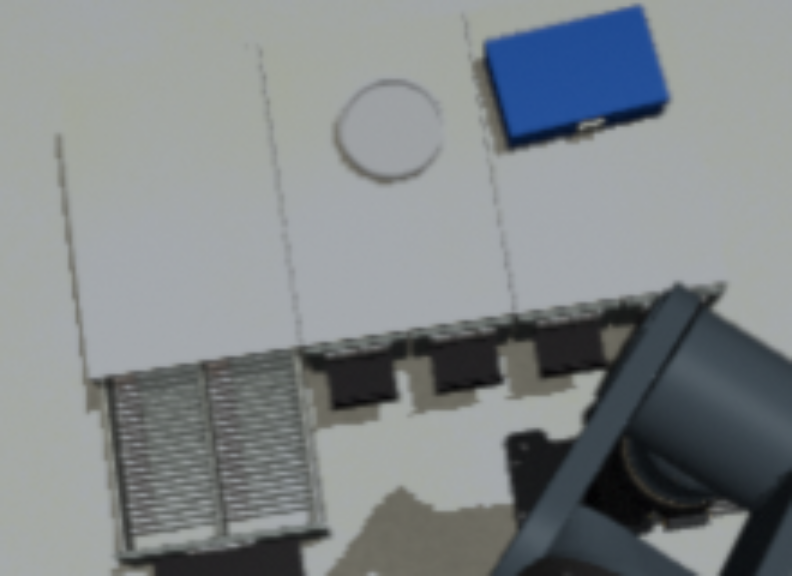

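Run:
```python
from h import *
cv2.imwrite("pics/t9y.png",cv2.resize(cv2.imread("pics/top9.png")[140:250,220:320],None,fx=5,fy=5,interpolation=cv2.INTER_NEAREST))
```

```text
(no output)
```

View pics/t9y.png

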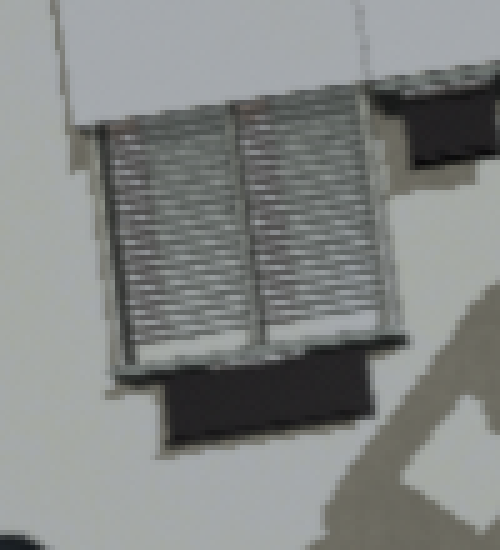

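Run:
```python
from h import *
a=pl("top",[(u/5+220-.4,v/5+140-.4) for u,v in [(165,446),(373,416)]],.094).mean(0)
b=np.array([.5633,.149,.094]);print(a,(b-a)@XI,(b-a)@YI)
Z=lambda q:[(u/3.6+210-.4,v/3.6+60-.4) for u,v in q]
n=pl("top",Z([(333,409),(397,400)]),.094).mean(0);m=pl("top",Z([(438,392),(502,384)]),.094).mean(0)
print("narrow vs beside along x:",(n-m)@XI)
s=read_state();print(s["time_s"],s["force"],s["qvel"])
hand_in()
```

```text
[0.41807907 0.12836777 0.094     ] 0.14667787435527627 0.0006401810545081263
narrow vs beside along x: -0.0011096684574480066
20.575 [-0.85065164 -0.28865935  0.74335065] [ 1.58605722 -0.49988265  1.44371983  0.6543719   0.18628589  0.45738174]
the job is handed in; nothing more can be done
```

I pushed the narrow drawer home first. Only then did I hook the closed fingertips behind the wide drawer's lip and draw it out to its stop. I handed the job in at about 20.6 s.

- **Narrow drawer:** the force rose from about 3 N to 10 N while the hand stopped advancing, so it had reached its stop. In the top picture its lip is within about 1 mm of the shut drawer beside it, which is no more than the picture can resolve.
- **Wide drawer:** the drag was about 3 N all the way out. At the end the hand stopped moving and the force rose to about 13 N. The top picture gives 147 mm of travel against the nominal 150 mm. I put the 3 mm difference down to picture accuracy (about 2.5 mm per pixel), because the rise in force shows the stop was reached.
- **Everything else:** the other narrow drawers look shut, and the bottle, jar and phone look unmoved. The rightmost narrow drawer was hidden in the last top picture, so I checked it only from the side. I did not check the mailer or the coverslip box in the final pictures; the hand never went near them.
- **Hand:** it is clear, about 0.26 m above the table in front of the cabinet, with only noise-level force on it.

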